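# Press the sander's long stop bar evenly

### The arm

A 6-joint arm with a two-finger parallel gripper is mounted at the origin on the work surface. World frame = base frame: x ahead of the robot, y to its left, z up, the work surface at z = 0. Lengths are in m, angles in degrees, forces in N, time in s.
With the tool pointing down it reaches from about 0.3 to 0.775 m from the base axis. Payload 14.6 kg.
Tool frame: the origin (TCP) lies between the finger pads; the fingertips stand 22 mm ahead of it and the grasp point (between the pads) lies 3 mm ahead of it (robot.tip_reach is the distance from the TCP to the fingertips, in m); z points along the fingers, y is the line along which they close (so a half turn about z gives the same grasp; the last joint's range is limited). The gripper opens to 85 mm and grips with 20 to 120 N. Pads are 22 mm wide; open, the fingers measure 114 mm over their backs; the gripper's body (76 mm by 85 mm) begins 54 mm behind the grasp point. The pads swing forward as they close: fully open they stand 13 mm farther back than shut.
Start: joints at [-68.675, 17.183, 87.147, -0, 75.671, -3.816], TCP at [0.234, -0.498, 0.253] pointing down, gripper open.
Joint ranges: [-173.82, 173.82], [-45.26, 126.66], [13.44, 144.39], [-59.66, 239.66], [0, 175.72], [-146.38, 146.38]. Speed limits (degrees/s): [127.2, 127.2, 147.25, 180, 180, 180].

### API

Orientations are given as [roll, pitch, yaw] about the fixed x, y, z axes, in that order (R = Rz(yaw) Ry(pitch) Rx(roll)).
In Python, from plant import robot, get_image, camera_model gives the robot as it stands.
- The arm moves only by the tool move_arm, never from a script. Its argument "plan" is a list of rows, each a list of 7 numbers: the turn, a rotation vector about the tool's x, y, z in rad, then the shift along the tool's x, y, z in mm, then the opening, from 0 (shut) to 1 (fully open). A call has 1 to 8 rows; each row shifts and turns the commanded pose from where the row before left it, along the tool's axes as they then stand; what a row does not reach is not made up. A row lasts 1/10 s, in which the tool goes at most 50 mm and 8.59 degrees, less where a joint would pass 70% of its speed; a pose out of reach is approached as far as the arm can. A call is refused whole if a number of a shift passes 50 or a number of a turn 0.15, either way. A call with a gripper value outside its range is refused whole. The fingers move at their own pace and stop on an object; the grip force is fixed at half the most. Time passes only in rows, so rows that do not move let the fingers close. It gives the time, the measured TCP pose, the force, the opening and the grip force at its end, in the units of the state.
- robot.observe(): the state, without advancing time (a new reading comes with each control period).
- get_image(name): name is "scene" or "top"; returns the picture (400x640x3 uint8, red, green, blue); there is no depth.
- camera_model(name): a dict with "fov_y" (degrees; the focal length in pixels is half the picture's height over the tangent of half this angle, whatever the lens; pixels are square), "cx", "cy" (the principal point, pixels), "extrinsics" (4x4, takes a point from world to camera coordinates). Camera axes: x right, y down, z forward; pixel columns grow to the right and rows downward; lengths in m; the calibration is good to about 2 mm. A picture is of the moment at which its call begins. camera_model takes no time and is no camera call.
- robot.finish_job(): hands the job in; it is judged then, once.
The state is a dict: "t": time; "joints": joint angles; "qvel": joint speeds; "joint_efforts": joint torques, N m; "position": TCP position; "orientation": TCP orientation; "force": force on the tool from outside, world axes, zero at the start; "ft_torque": the same for the moment, N m; "finger_gap": finger opening in m; "grip_force": force on a finger pad.
Only numpy, scipy, OpenCV 4.12 (cv2) and the standard library are available. Lean on these libraries where they do the work, as an engineer would, in place of code of your own. Each camera call takes 0.05 s, during which the arm holds its last target. There are 200 camera calls.

### The job

Shut the sander down for the day: press the long hinged stop bar down near the middle of its length, so that its two ends go down together and the bar does not rock sideways, until it is fully down and lies level; then leave it down. Do not press the short bar switch of the same make that stands beside it.

Things in the scene. Friction and masses are not known exactly. Their poses are not given: they have to be found in the camera images.
- stop_mid (a point): Middle of the upper face of the long stop bar: flat, aluminium, 300 x 40 x 10 mm, on a grey steel base 330 x 110 mm fixed to the bench. x: from its front edge to its hinge, y: along its length. Raised, the bar slopes 14 degrees up to its front edge and this point is about 82 mm above the bench; fully down it is level and this point is at 67 mm. All of the base under the bar is lower.
- stop_bar (a joint): Hinge of the long bar, rad: 0 fully raised, 0.25 fully down (level, on its stop). Starts at 0 to 0.04. The hinge lies along y, 60 mm behind stop_mid, 62 mm above the bench, over a rear beam 54 mm high with two 73 mm lugs 40 mm either side of the middle. Stiff, without a spring: it yields to about 12 N at the middle of the bar and stays where it is left.
- stop_rock (a joint): Rocking of the long bar end to end about its middle, rad, -0.1 to 0.1: 0 is level; positive raises the end towards +y of stop_mid; 0.06 is 9 mm at each end. Starts within 0.01 of 0. The bar is carried in its middle only: pushed down more than about 40 mm from the middle, or with over 20 N more than 20 mm from it, it rocks.
- short_mid (a point): Middle of the upper face of the short bar switch, which must not be pressed: the same build, shape and material as the stop bar but only 120 mm long (base 150 x 110 mm). It stands to the left or right of the long one.

How it is judged (in metres and radians):
At the end, for the whole second after the job is handed in: The long bar is down, within 0.05 rad (3 mm at its middle) of fully down, level end to end within 0.06 rad (9 mm at each end), and the short bar is where it was, within 7 mm (value of joint stop_bar above 0.2 rad and value of joint stop_rock between -0.06 and 0.06 rad and distance of short_mid from where it was at the start of the episode below 0.007 m); the robot touches nothing.
It fails at once if the long bar rocks by more than 0.06 rad (one end 9 mm lower than the middle) (value of joint stop_rock above 0.06 rad or value of joint stop_rock below -0.06 rad).
It fails at once if the short bar is pressed (moved by more than 7 mm) (distance of short_mid from where it was at the start of the episode above 0.007 m).
It also fails if it takes over 29 s, if anything falls off the work surface, if the arm or the gripper's body presses on something with over 40 N, if the wrist force passes 120 N, or if a joint passes its speed limit or range.

## Working session

There is one attempt and no reset: what is moved stays moved. The work goes in short steps, Python scripts to look and compute and a tool call to move; the robot and the scene stay as the last step left them, time stands still between calls to the robot, and variables do not carry over. Pictures are saved under pics/ and viewed, at most 10 in all, crops included, and the job is handed in when it is done.

Besides the shell and the picture viewer there is one more tool, called after "Emit:" as name(argument=value, ...), one argument or row to a line, values as JSON. move_arm: Moves the arm, as the interface text tells. Its arguments: {"type":"object","properties":{"plan":{"type":"array","items":{"type":"array","items":{"type":"number"}}}},"required":["plan"]}

```bash
mkdir -p pics; python3 - <<'E'
from plant import robot,get_image,camera_model
import cv2
for n in("scene","top"):
    cv2.imwrite(f"pics/{n}0.png",get_image(n)[:,:,::-1]); print(n,camera_model(n))
o=robot.observe();print(o)
E
```

```text
scene {'fov_y': 56.7161747515724, 'cx': 324.1159570153647, 'cy': 197.59870900605276, 'extrinsics': array([[-0.69778496,  0.71625686,  0.00850015,  0.39272448],
       [ 0.56832829,  0.56081643, -0.60206967, -0.26100137],
       [-0.43600356, -0.41528428, -0.79839831,  1.16502327],
       [ 0.        ,  0.        ,  0.        ,  1.        ]])}
top {'fov_y': 42.60283780270457, 'cx': 318.6627289607189, 'cy': 198.37102361864743, 'extrinsics': array([[ 0.00280509, -0.99999016,  0.00343697,  0.03542606],
       [-0.99435083, -0.00315392, -0.10609657,  0.56096099],
       [ 0.10610636, -0.00311994, -0.99434989,  1.03059067],
       [ 0.        ,  0.        ,  0.        ,  1.        ]])}
{'t': 0.1, 'joints': array([-6.86753192e+01,  1.72137596e+01,  8.71749465e+01, -9.41692964e-04,
        7.56720837e+01, -3.81829368e+00]), 'qvel': array([ 0.01234405, -0.08328973, -0.12882554,  0.11351287, -0.03247696,
       -0.05025801]), 'joint_efforts': array([ 1.26574836e-03, -5.44377780e+01, -3.62369406e+01, -4.24534460e-05,
        3.01972359e-03,  2.26704083e-05]), 'position': array([ 0.23359049, -0.49773112,  0.25277873]), 'orientation': array([-1.79939284e+02, -3.13801335e-03,  2.51432064e+01]), 'force': array([-0.38887532,  0.7174093 , -0.2202557 ]), 'ft_torque': array([ 0.00950167,  0.01637567, -0.01132305]), 'grip_force': 0.0, 'finger_gap': 0.08539317562573687}
```

View pics/scene0.png

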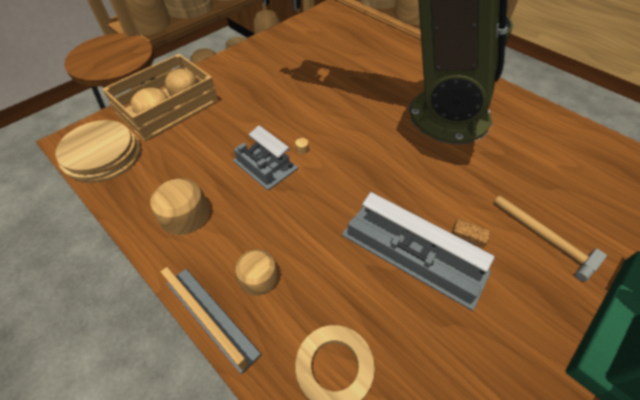

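View pics/top0.png

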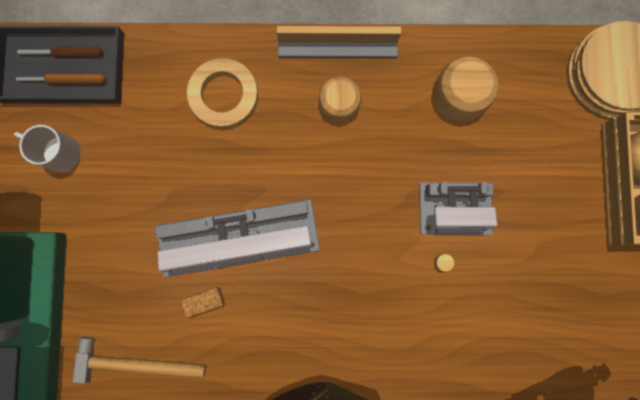

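The scene view shows the long bar at about (428,230) and the short one at (268,142). In the top view the long bar's centre is at about (235,249), with its front edge towards the robot, and the short bar is at (466,217).

```bash
cat > h.py <<'E'
import numpy as np,cv2
from plant import robot,get_image,camera_model
def ray(n,p):
    m=camera_model(n);E=m["extrinsics"];f=200/np.tan(np.radians(m["fov_y"]/2))
    d=E[:3,:3].T@np.array([(p[0]-m["cx"])/f,(p[1]-m["cy"])/f,1]);return -E[:3,:3].T@E[:3,3],d
def cast(n,p,z):
    c,d=ray(n,p);return c+d*(z-c[2])/d[2]
def tri(p,q):
    (a,d),(b,e)=ray("top",p),ray("scene",q)
    s=np.linalg.lstsq(np.c_[d,-e],b-a,rcond=None)[0];u,v=a+s[0]*d,b+s[1]*e;return (u+v)/2,np.linalg.norm(u-v)
def bar(n,roi):
    im=cv2.cvtColor(get_image(n),cv2.COLOR_RGB2HSV)
    m=((im[...,1]<45)&(im[...,2]>150)).astype(np.uint8);k=np.zeros_like(m);x0,y0,x1,y1=roi;k[y0:y1,x0:x1]=1
    cs=cv2.findContours(m*k,cv2.RETR_EXTERNAL,cv2.CHAIN_APPROX_NONE)[0]
    c=max(cs,key=cv2.contourArea);M=cv2.moments(c);r=cv2.minAreaRect(c)
    return np.array([M["m10"],M["m01"]])/M["m00"],r,cv2.boxPoints(r)
E
python3 - <<'E'
from h import *
np.set_printoptions(precision=4,suppress=True)
c,r,b=bar("top",(140,190,330,285));s,r2,b2=bar("scene",(335,180,505,310))
print(c,r,b.tolist());print(s,r2,b2.tolist())
print(tri(c,s),cast("top",c,.082),cast("scene",s,.082))
for p in b: print(cast("top",p,.082))
c,r,b=bar("top",(410,170,505,245));print("short",cast("top",c,.082),r)
E
```

```text
[233.2967 247.5135] ((233.22055053710938, 247.4791717529297), (19.369388580322266, 153.59585571289062), 80.21759033203125) [[155.8937530517578, 250.98379516601562], [307.25634765625, 224.88677978515625], [310.54736328125, 243.97454833984375], [159.18475341796875, 270.0715637207031]]
[429.8129 231.6681] ((428.47021484375, 230.4839630126953), (141.3494873046875, 17.06759262084961), 28.300758361816406) [[362.197265625, 204.4908447265625], [370.28900146484375, 189.46331787109375], [494.7431640625, 256.4770812988281], [486.65142822265625, 271.5046081542969]]
(array([0.4555, 0.2116, 0.0702]), np.float64(0.014821707054446964)) [0.4587 0.2029 0.082 ] [0.4596 0.2201 0.082 ]
[0.4516 0.353  0.082 ]
[0.5031 0.0594 0.082 ]
[0.466  0.0528 0.082 ]
[0.4148 0.3453 0.082 ]
short [ 0.5213 -0.2501  0.082 ] ((465.5, 215.5), (19.0, 61.0), 90.0)
```

```bash
python3 - <<'E'
from h import *
o=[]
for n,(x0,y0,x1,y1),k in(("top",(140,190,330,285),4),("scene",(335,180,505,310),4)):
    g=get_image(n);im=cv2.cvtColor(g,cv2.COLOR_RGB2HSV)
    m=((im[...,1]<45)&(im[...,2]>150)).astype(np.uint8);q=np.zeros_like(m);q[y0:y1,x0:x1]=m[y0:y1,x0:x1]
    c=max(cv2.findContours(q,cv2.RETR_EXTERNAL,cv2.CHAIN_APPROX_NONE)[0],key=cv2.contourArea)
    print(n,cv2.approxPolyDP(c,4,True)[:,0].tolist())
    a=g[y0:y1,x0:x1,::-1].copy();a=cv2.resize(a,None,fx=k,fy=k,interpolation=cv2.INTER_CUBIC)
    cv2.drawContours(a,[((c-[x0,y0])*k+k//2).astype(int)],-1,(0,0,255),1)
    cv2.imwrite(f"pics/c_{n}.png",a)
E
```

```text
top [[307, 226], [162, 250], [159, 269], [309, 244]]
scene [[363, 203], [488, 269], [493, 256], [372, 193]]
```

View pics/c_top.png

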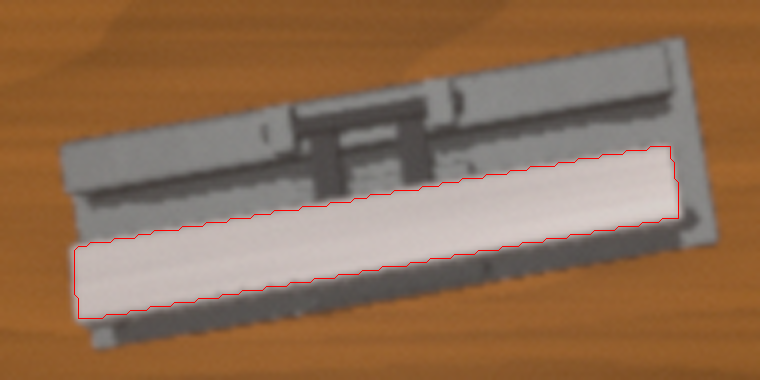

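View pics/c_scene.png

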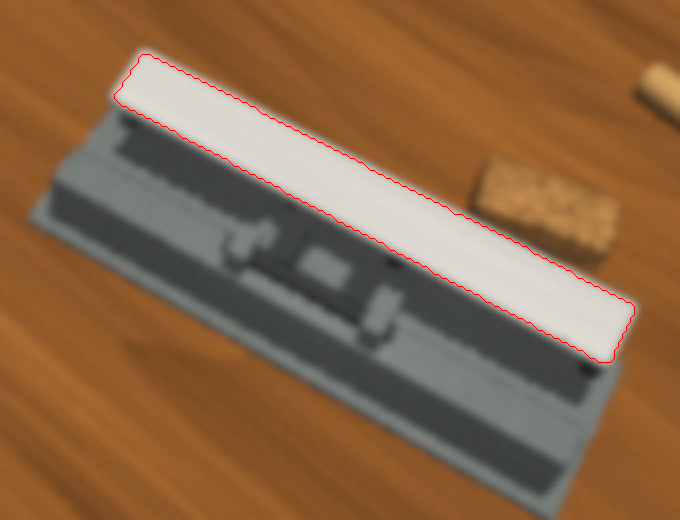

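```bash
python3 - <<'E'
from h import *
np.set_printoptions(precision=4,suppress=True)
T=[[307.5,226],[156,250.7],[159,270.5],[310,245]]  # rearR,rearL,frontL,frontR
S=[[363.5,204],[487.5,271],[494,256.5],[371,193]] # rearR?(by world y)
for n,Q in(("top",T),("scene",S)):
    w=np.array([cast(n,p,z) for p,z in zip(Q,(.077,.077,.087,.087))]);print(n,w,w.mean(0))
    e=w[1]-w[0]+w[2]-w[3];print("len",np.linalg.norm(e)/2,"ang",np.degrees(np.arctan2(-e[0],e[1])))
# image positions of base corners (top crop /4)
B=np.array([[62,147],[683,38],[717,242],[95,347]])/4+[140,190]
w=np.array([cast("top",p,0.01) for p in B]);print(w,w.mean(0))
B=np.array([[30,213],[552,518],[622,365]])/4+[335,180]
print(np.array([cast("scene",p,0.01) for p in B]))
c,_,_=bar("top",(410,170,505,245));print(c)
E
```

```text
top [[0.5012 0.059  0.077 ]
 [0.4521 0.3544 0.077 ]
 [0.4142 0.3441 0.087 ]
 [0.4639 0.0538 0.087 ]] [0.4579 0.2028 0.082 ]
len 0.2969643804378971 ang 9.573300840822288
scene [[0.5013 0.0664 0.077 ]
 [0.452  0.3577 0.077 ]
 [0.4199 0.3506 0.087 ]
 [0.4711 0.0623 0.087 ]] [0.4611 0.2093 0.082 ]
len 0.2941432924737036 ang 9.836129616353482
[[0.5022 0.3781 0.01  ]
 [0.5605 0.0537 0.01  ]
 [0.4537 0.0355 0.01  ]
 [0.3988 0.3573 0.01  ]] [0.4788 0.2061 0.01  ]
[[0.5611 0.0597 0.01  ]
 [0.5067 0.3815 0.01  ]
 [0.4016 0.3637 0.01  ]]
[465.3368 216.124 ]
```

The masks fit the bar. Averaging both views, its middle is at about (0.459, 0.206) and it is turned 9.7° from y. I'll shut the gripper, align it and travel high.

Emit:
move_arm(
  plan=[
    [0,0,0.1345,0,0,0,0],
    [0,0,0.1345,0,0,0,0],
    [0,0,0,21,-41,0,0],
    [0,0,0,21,-41,0,0],
    [0,0,0,21,-41,0,0],
    [0,0,0,21,-41,0,0],
    [0,0,0,21,-41,0,0],
    [0,0,0,21,-41,0,0],
  ],
)

```text
t: 1.2
position: [0.3164, -0.2324, 0.2534]
orientation: [180.0, -0.0, 9.7]
force: [0.9, 0.2, 0.4]
finger_gap: -0.0002
grip_force: 0.0
```

Emit:
move_arm(
  plan=[
    [0,0,0,21,-41,0,0],
    [0,0,0,21,-41,0,0],
    [0,0,0,21,-41,0,0],
    [0,0,0,21,-41,0,0],
    [0,0,0,21,-41,0,0],
    [0,0,0,21,-41,0,0],
    [0,0,0,21,-41,0,0],
    [0,0,0,21,-41,0,0],
  ],
)

```text
t: 2.0
position: [0.4266, 0.1196, 0.2535]
orientation: [180.0, -0.0, 9.7]
force: [2.0, -0.8, 0.1]
finger_gap: 0.0002
grip_force: 0.0
```

Emit:
move_arm(
  plan=[
    [0,0,0,21,-41,0,0],
    [0,0,0,0,0,0,0],
    [0,0,0,0,0,0,0],
  ],
)

```text
t: 2.3
position: [0.44, 0.162, 0.2529]
orientation: [180.0, 0.0, 9.8]
force: [-0.2, -1.4, -0.0]
finger_gap: 0.0001
grip_force: 0.0
```

Emit:
move_arm(
  plan=[
    [0,0,0,26,-40,0,0],
    [0,0,0,0,0,40,0],
    [0,0,0,0,0,40,0],
    [0,0,0,0,0,30,0],
    [0,0,0,0,0,0,0],
    [0,0,0,0,0,0,0],
  ],
)

```text
t: 2.9
position: [0.4595, 0.2045, 0.1444]
orientation: [180.0, -0.0, 9.7]
force: [-0.4, -0.3, 0.6]
finger_gap: -0.0004
grip_force: 0.0
```

```bash
python3 - <<'E'
from plant import *
import cv2
a=get_image("scene")[120:300,330:530,::-1];b=get_image("top")[150:330,140:340,::-1]
cv2.imwrite("pics/hov.png",cv2.resize(cv2.hconcat([a,b]),None,fx=2,fy=2,interpolation=2));print(robot.tip_reach,robot.observe()["position"])
E
```

```text
0.022 [0.45995576 0.20508108 0.1453774 ]
```

View pics/hov.png

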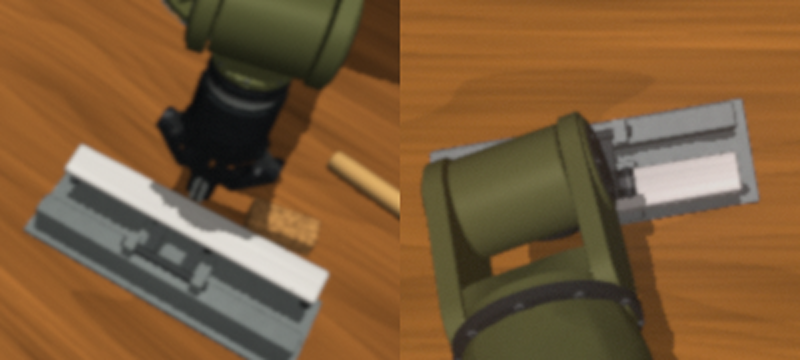

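In the scene crop the fingertips, about (200,195), are above the bar's middle, about (200,223). I'll go down to near contact and then press in small steps.

Emit:
move_arm(
  plan=[
    [0,0,0,0,0,20,0],
    [0,0,0,0,0,12,0],
    [0,0,0,0,0,3,0],
    [0,0,0,0,0,2,0],
    [0,0,0,0,0,2,0],
    [0,0,0,0,0,0,0],
  ],
)

```text
t: 3.6
position: [0.4592, 0.2054, 0.1046]
orientation: [-180.0, -0.0, 9.7]
force: [0.3, 0.8, 0.9]
finger_gap: 0.0
grip_force: 0.0
```

Emit:
move_arm(
  plan=[
    [0,0,0,0,0,1.5,0],
    [0,0,0,0,0,1.5,0],
    [0,0,0,0,0,1.5,0],
    [0,0,0,0,0,1.5,0],
    [0,0,0,0,0,0,0],
  ],
)

```text
t: 4.1
position: [0.4591, 0.2054, 0.099]
orientation: [-180.0, -0.0, 9.7]
force: [-4.4, -1.7, 9.5]
finger_gap: -0.0001
grip_force: 4.5
```

Emit:
move_arm(
  plan=[
    [0,0,0,0,0,1,0],
    [0,0,0,0,0,1,0],
    [0,0,0,0,0,1,0],
    [0,0,0,0,0,1,0],
    [0,0,0,0,0,1,0],
    [0,0,0,0,0,0,0],
  ],
)

```text
t: 4.7
position: [0.4588, 0.2054, 0.0939]
orientation: [-180.0, 0.0, 9.7]
force: [-6.5, -0.7, 9.9]
finger_gap: -0.0004
grip_force: 4.7
```

```bash
python3 - <<'E'
from plant import *
import cv2
cv2.imwrite("pics/p1.png",cv2.resize(get_image("scene")[160:320,330:530,::-1],None,fx=3,fy=3,interpolation=2))
E
```

```text
(no output)
```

View pics/p1.png

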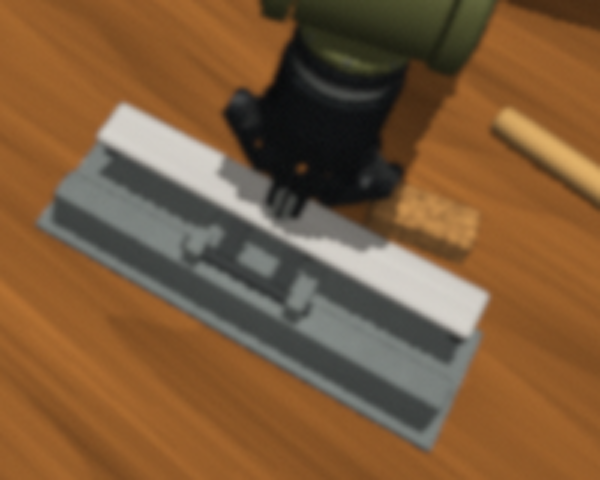

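The fingertips are on the bar's middle at about (288,205), and the bar is going down evenly.

Emit:
move_arm(
  plan=[
    [0,0,0,0,0,1,0],
    [0,0,0,0,0,1,0],
    [0,0,0,0,0,1,0],
    [0,0,0,0,0,1,0],
    [0,0,0,0,0,0,0],
  ],
)

```text
t: 5.25
position: [0.4586, 0.2053, 0.0898]
orientation: [-180.0, 0.1, 9.7]
force: [-7.7, -2.2, 10.9]
finger_gap: 0.0001
grip_force: 5.0
```

Emit:
move_arm(
  plan=[
    [0,0,0,0,0,0.5,0],
    [0,0,0,0,0,0.5,0],
    [0,0,0,0,0,0,0],
  ],
)

```text
t: 5.55
position: [0.4585, 0.2053, 0.0889]
orientation: [-180.0, 0.1, 9.7]
force: [-10.3, -1.7, 11.4]
finger_gap: 0.0
grip_force: 5.9
```

Emit:
move_arm(
  plan=[
    [0,0,0,0,0,0.5,0],
    [0,0,0,0,0,0,0],
  ],
)

```text
t: 5.75
position: [0.4586, 0.2054, 0.0887]
orientation: [-180.0, 0.1, 9.7]
force: [-10.5, -2.4, 17.5]
finger_gap: 0.0001
grip_force: 8.3
```

Emit:
move_arm(
  plan=[
    [0,0,0,0,0,0.5,0],
    [0,0,0,0,0,0,0],
  ],
)

```text
t: 5.95
position: [0.4586, 0.2054, 0.0885]
orientation: [-180.0, 0.1, 9.7]
force: [-12.4, -3.2, 21.8]
finger_gap: -0.0001
grip_force: 10.9
```

The force is rising while the tool has stopped, so the bar is on its stop. I'll lift straight up and retreat.

Emit:
move_arm(
  plan=[
    [0,0,0,0,0,-3,0],
    [0,0,0,0,0,-20,0],
    [0,0,0,0,0,-45,0],
    [0,0,0,0,0,-45,0],
    [0,0,0,0,40,-20,0],
    [0,0,0,0,45,0,0],
    [0,0,0,0,45,0,0],
    [0,0,0,0,45,0,0],
  ],
)

```text
t: 6.75
position: [0.4887, 0.0312, 0.2207]
orientation: [180.0, -0.1, 9.8]
force: [0.6, 0.7, 0.4]
finger_gap: -0.0002
grip_force: 0.0
```

Emit:
move_arm(
  plan=[
    [0,0,0,0,45,0,0],
    [0,0,0,0,0,0,0],
    [0,0,0,0,0,0,0],
    [0,0,0,0,0,0,0],
  ],
)

```text
t: 7.15
position: [0.4962, -0.0107, 0.2203]
orientation: [-180.0, 0.0, 9.8]
force: [-0.6, -0.0, -1.1]
finger_gap: 0.0001
grip_force: 0.0
```

```bash
python3 - <<'E'
from h import *
a=get_image("scene")[160:320,330:530,::-1];b=get_image("top")[150:310,140:340,::-1]
cv2.imwrite("pics/end.png",cv2.resize(cv2.hconcat([a,b]),None,fx=2,fy=2,interpolation=2))
c,r,_=bar("top",(140,190,330,285));print(c,r)
E
```

```text
[234.47743713 248.32512344] ((234.53172302246094, 248.18484497070312), (20.550228118896484, 151.64804077148438), 80.26055145263672)
```

View pics/end.png

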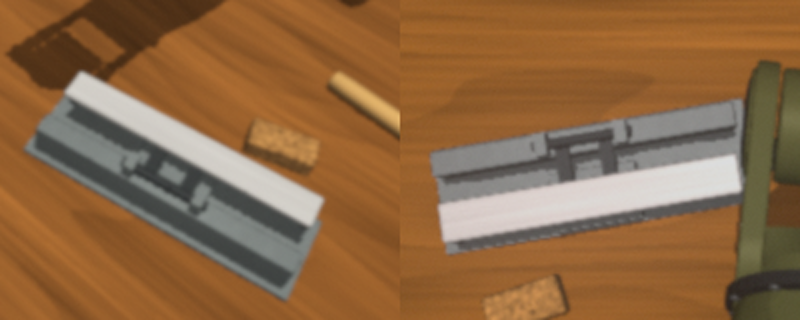

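The bar lies down and level. In the top view its length shrank from 153.6 to 151.6 px, which fits about 13 mm lower, and its angle is unchanged. The arm is clear.

```bash
python3 -c "
from plant import robot
print(robot.finish_job())"
```

```text
the job is handed in; nothing more can be done
None
```

I pressed the long stop bar at its middle until it reached its stop, left it down and level by camera check, kept the arm away from the short bar switch, and handed the job in after about 7 s; the hand-in gave no verdict.

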